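# Turn over the round bench-status paddle

### The arm

A 6-joint arm with a two-finger parallel gripper is mounted at the origin on the work surface. World frame = base frame: x ahead of the robot, y to its left, z up, the work surface at z = 0. Lengths are in m, angles in rad, forces in N, time in s.
With the tool pointing down it reaches from about 0.3 to 0.775 m from the base axis. Payload 14.6 kg.
Tool frame: the origin (TCP) lies at the very end of the fingers, on their centre line; the grasp point (between the pads) lies 19 mm behind it; z points along the fingers, y is the line along which they close (so a half turn about z gives the same grasp; the last joint's range is limited). The gripper opens to 94 mm and grips with 3 to 60 N. Pads are 16 mm wide; open, the fingers measure 119 mm over their backs; the gripper's body (75 mm by 177 mm) begins 78 mm behind the grasp point.
Start: joints at [-1.343, 0.3, 1.521, -0, 1.321, -0.067], TCP at [0.16, -0.526, 0.205] pointing down, gripper open.
Joint ranges: [-3.03, 3.03], [-0.79, 2.21], [0.23, 2.52], [-1.04, 4.18], [0, 3.07], [-2.55, 2.55]. Speed limits (rad/s): [2.22, 2.22, 2.57, 3.14, 3.14, 3.14].

### API

Orientations are given as [roll, pitch, yaw] about the fixed x, y, z axes, in that order (R = Rz(yaw) Ry(pitch) Rx(roll)).
In Python, from station import ctrl gives the robot as it stands.
- The arm moves only by the tool carry_out, never from a script. Its argument "motion" is text: rows parted by semicolons, each of 7 numbers parted by spaces: the shift along the world's x, y, z in m, then the turn, a rotation vector about the world's x, y, z in degrees, then the closure in counts, from 0 (fully open) to 255 (shut). In form: dx dy dz wx wy wz hand; .... A call has 1 to 20 rows; each row shifts and turns the commanded pose from where the row before left it; what a row does not reach is not made up. A row lasts 1/12 s, in which the tool goes at most 41.7 mm and 7.16 degrees, less where a joint would pass 70% of its speed; a pose out of reach is approached as far as the arm can. A call is refused whole if a number of a shift passes 0.0417 or a number of a turn 7.16, either way. A call with a gripper value outside its range is refused whole. The fingers move at their own pace and stop on an object; "grip_force" is the grip in N (left out, the last holds). Time passes only in rows, so rows that do not move let the fingers close. It gives the time, the measured TCP pose, the force, the opening and the grip force at its end, in the units of the state.
- ctrl.get_obs(): the state, without advancing time (a new reading comes with each control period).
- ctrl.camera(name): name is "side" or "top"; returns a dict with "pixels" (420x560x3 uint8, red, green, blue), "range_z" (420x560 float32, m along the optical axis (not along the pixel's ray), 0 where there is no reading), "K" (3x3 intrinsics, pixels), "dist" ([k1, k2, p1, p2, k3] as OpenCV has them; the pictures are not rectified), "position" and "attitude" of the camera in the world. Camera axes: x right, y up, looking along -z (the intrinsics and any distortion apply to the point x, -y, -z); pixel columns grow to the right and rows downward; lengths in m; the calibration is good to about 2 mm. A picture is of the moment at which its call begins.
- ctrl.hand_in(): hands the job in; it is judged then, once.
The state is a dict: "time_s": time; "qpos": joint angles; "joint_vel": joint speeds; "tau": joint torques, N m; "ee_pos": TCP position; "eef_rot": TCP orientation; "force": force on the tool from outside, world axes, zero at the start; "moment": the same for the moment, N m; "grip_width": finger opening in m; "grip_force": force on a finger pad.
Only numpy, scipy, OpenCV 4.12 (cv2) and the standard library are available. Lean on these libraries where they do the work, as an engineer would, in place of code of your own. Each camera call takes 0.05 s, during which the arm holds its last target. There are 200 camera calls.

### The job

The bench instrument that the round-paddle status marker stands for has just been freed, so show the marker's other face: with your fingertips only, gently push (do not pinch) the round paddle up and over its hinge until it lies fully down, level, on the other side. Do not lift, tip or shove the marker's stand, and leave the square-paddle marker and the spool, jar and screwdriver alone.

Things in the scene. Friction and masses are not known exactly. Their poses are not given: they have to be found in the camera images.
- paddle_round (a joint): Turn of the round paddle, rad: 0 = level on the hinge's +y side (hard stop), 1.57 = upright, 3.14 = level on the -y side (hard stop). The hinge is stiff (about 0.025 N m of friction): the paddle stays at whatever angle it is left, and about 1 N at the tail or 0.5 N at the far edge moves it. It starts 0 to 0.35. It is a light printed part: 40 N breaks it.
- round_hinge (a point): Round marker: centre of its hinge rod, half-way between the two posts, 80 mm above the stand's underside (fixed to the stand, does not turn with the paddle). x runs along the rod, z is up, +y points to the side where the paddle lies at joint value 0. The rod is 10 mm thick.
- round_edge (a point): Far edge of the round paddle, mid-thickness, 75 mm from the rod's axis; turns with it. White plastic, 6 mm thick: a 68 mm disc centred 41 mm from the rod, and on the rod's other side, in line, a tail 44 mm wide that ends 45 mm from the rod. Pressing the tail down raises the disc like a seesaw; the tail has room to swing under the rod
- stand_round: Round marker's stand, 0.9 kg, loose on the bench: dark flat base 120 mm (its x, along the rod) x 110 x 12 mm; two orange posts 10 mm thick, 84 mm clear between them, tops 90 mm up; open air between paddle and base. Origin at the centre of the underside; axes as its hinge point
- paddle_square (a joint): Turn of the square paddle, rad: 0 = level on the hinge's +y side (hard stop), 1.57 = upright, 3.14 = level on the -y side (hard stop). To be left as it is.
- square_hinge (a point): Square marker: centre of its hinge rod, half-way between the two posts, 80 mm above the stand's underside (fixed to the stand, does not turn with the paddle). x runs along the rod, z is up, +y points to the side where the paddle lies at joint value 0. Like the round one, but the paddle is square, 64 x 62 mm.
- square_edge (a point): The far edge of the square paddle, mid-thickness, 75 mm from the hinge rod; turns with the paddle
- stand_square: Square marker's stand, 0.9 kg, loose on the bench: dark flat base 120 mm (its x, along the rod) x 110 x 12 mm; two orange posts 10 mm thick, 84 mm clear between them, tops 90 mm up; open air between paddle and base. Origin at the centre of the underside; axes as its hinge point
- spool: Bystander: grey plastic spool standing upright, 60 mm diameter, 42 mm high; origin at the centre of its underside
- jar: Bystander: small closed jar, 52 mm diameter, 65 mm high; origin at the centre of its underside
- driver: Bystander: screwdriver lying on the bench, about 160 mm long along its x, under 35 mm high; handle towards its -x
There are look-alikes about, which are no part of the job. Leave any pink or yellow look-alike of the stand_round alone.

How it is judged:
By the outcome, as a careful person would: the job done as asked, in the order asked, and still so for the second after the job is handed in, with the robot touching nothing.
It also fails if it takes over 51 s, if anything falls off the work surface, if the arm or the gripper's body presses on something with over 40 N, if the wrist force passes 120 N, or if a joint passes its speed limit or range.

## Working session

There is one attempt and no reset: what is moved stays moved. The work goes in short steps, Python scripts to look and compute and a tool call to move; the robot and the scene stay as the last step left them, time stands still between calls to the robot, and variables do not carry over. Pictures are saved under pics/ and viewed, at most 10 in all, crops included, and the job is handed in when it is done.

Besides the shell and the picture viewer there is one more tool, called after "Emit:" as a command line: name --argument value ..., lists and objects as JSON in quotes. carry_out: Moves the arm, as the interface text tells. Its arguments: {"type":"object","properties":{"motion":{"type":"string"},"grip_force":{"type":"number"}},"required":["motion"]}

```bash
mkdir -p pics; cat > h.py <<'E'
import numpy as np, cv2, pickle
from station import ctrl
from scipy.spatial.transform import Rotation as R
def snap(n,f):
    c=ctrl.camera(n); cv2.imwrite(f'pics/{f}.png',c['pixels'][:,:,::-1]); pickle.dump(c,open(f'pics/{f}.pkl','wb')); return c
def att(c):
    a=np.array(c['attitude'],float)
    if a.shape==(3,3): return a
    return R.from_euler('xyz',a).as_matrix() if a.size==3 else None
def cloud(c,uv=None):
    if uv is None:
        v,u=np.mgrid[0:420,0:560]; uv=np.stack([u,v],-1).reshape(-1,2)
    uv=np.array(uv,float); ui=uv.round().astype(int)
    z=c['range_z'][ui[:,1],ui[:,0]]
    p=cv2.undistortPoints(uv[:,None],np.array(c['K']),np.array(c['dist']))[:,0]
    P=np.c_[p[:,0]*z,-p[:,1]*z,-z]
    return P@att(c).T+np.array(c['position'])
E
python3 - <<'E'
from h import *
for n in('top','side'):
    c=snap(n,n+'1'); print(n,c['position'],c['attitude'])
o=ctrl.get_obs(); print(o['time_s'],o['ee_pos'],o['eef_rot'])
E
```

```text
top [ 0.43192726 -0.05384799  1.49865881] [ 6.82265517e-02 -8.73271165e-04 -1.59680855e+00]
side [0.40363993 0.71276468 0.71696669] [ 0.88143432 -0.01422465 -2.93982588]
0.1 [ 0.15972093 -0.52604708  0.20495728] [-3.14055652e+00 -7.59451132e-05  2.94793616e-01]
```

View pics/top1.png

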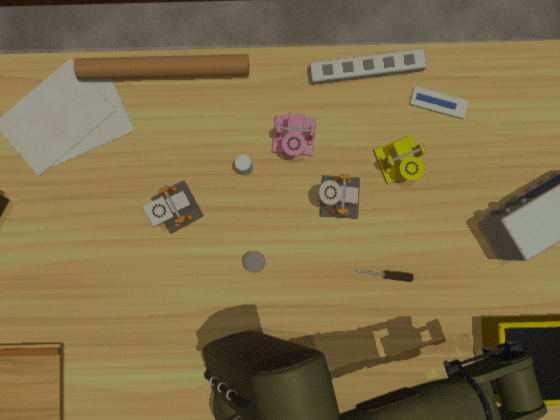

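View pics/side1.png

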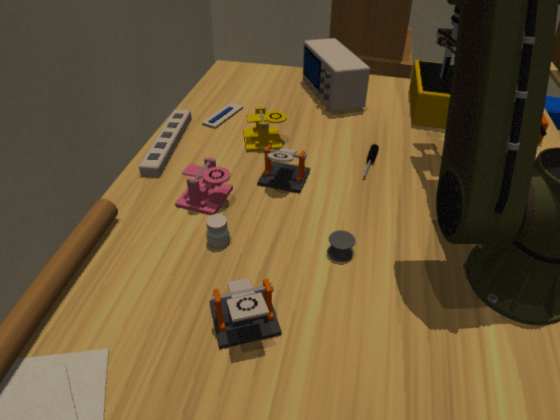

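The round marker sits at about top (340,197): disc at (330,192), tail at (350,196), posts at (345,180) and (343,212). In the side view it is at (285,165). The square marker is at top (173,207). The pink and yellow ones are the look-alikes.

```bash
python3 - <<'E'
from h import *
c=pickle.load(open('pics/top1.pkl','rb')); s=pickle.load(open('pics/side1.pkl','rb'))
a=cv2.resize(c['pixels'][160:235,300:380],None,fx=7,fy=7,interpolation=2)
b=cv2.resize(s['pixels'][135:200,245:325],None,fx=7,fy=7,interpolation=2)
cv2.imwrite('pics/crop_a.png',a[:,:,::-1]);cv2.imwrite('pics/crop_b.png',b[:,:,::-1])
for n,c_,(u0,u1,v0,v1) in(('top',c,(300,380,165,230)),('side',s,(245,325,135,200))):
    P=cloud(c_); hsv=cv2.cvtColor(c_['pixels'],cv2.COLOR_RGB2HSV).reshape(-1,3).astype(int)
    v,u=np.mgrid[0:420,0:560];u=u.ravel();v=v.ravel()
    m=(u>u0)&(u<u1)&(v>v0)&(v<v1)
    o=m&(hsv[:,0]<14)&(hsv[:,1]>170)&(hsv[:,2]>90)&(P[:,2]>.02)
    print(n,'orange',o.sum())
    k=(P[o,2]>.075)
    Q=P[o][k]; q=Q@[0,1,0]; g=q>np.median([q.min(),q.max()])
    for w in(g,~g): print(Q[w].mean(0),Q[w].min(0),Q[w].max(0),w.sum())
    b=m&(hsv[:,1]<90)&(P[:,2]>.045)&(P[:,2]<.16)
    print('white',b.sum(),P[b].mean(0)); 
    Q=P[b]
    i=np.argsort(Q[:,1]); 
    for j in i[::max(1,len(i)//25)]: print(Q[j].round(3),hsv[b][j])
    d=m&(hsv[:,2]<85)&(P[:,2]<.03)&(P[:,2]>.006); print('base',cv2.minAreaRect(P[d][:,:2].astype(np.float32)))
E
```

```text
top orange 6Traceback (most recent call last):
  File "<stdin>", line 13, in <module>
    return umr_minimum(a, axis, None, out, keepdims, initial, where)
ValueError: zero-size array to reduction operation minimum which has no identity
```

View pics/crop_a.png

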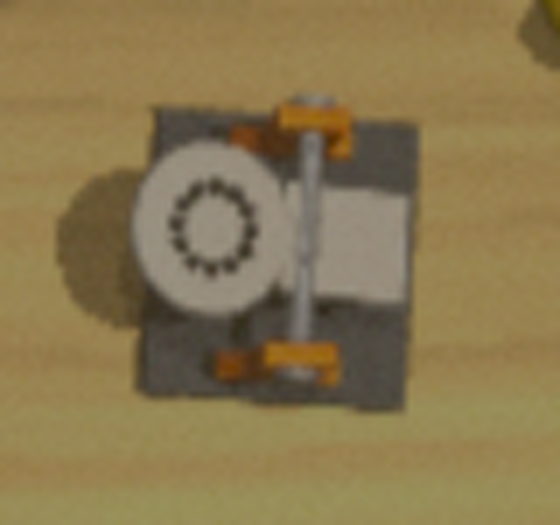

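View pics/crop_b.png

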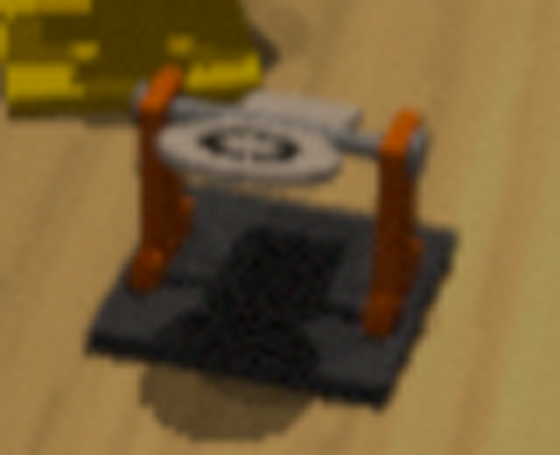

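The crops show the disc centre at top (330.4,192.4), the rod centre at (343.9,193.9), the posts at (345,176.9) and (342.9,210.7), and the tail end at (358.3,195.4).

```bash
python3 - <<'E'
from h import *
c=pickle.load(open('pics/top1.pkl','rb')); s=pickle.load(open('pics/side1.pkl','rb'))
def plane(c,px,z):
    p=cv2.undistortPoints(np.array([[px]],float),np.array(c['K']),np.array(c['dist']))[0,0]
    d=att(c)@[p[0],-p[1],-1]; o=np.array(c['position']); return (o+d*(z-o[2])/d[2]).round(4)
T=lambda x,y:(300+(x-3)/7,160+(y-3)/7); S=lambda x,y:(245+(x-3)/7,135+(y-3)/7)
for n,(x,y),z in[('disc',(213,227),.085),('edge',(135,222),.085),('rod',(307,237),.085),('p1',(315,118),.09),('p2',(300,355),.09),('tail',(408,248),.08),('b1',(155,107),.012),('b2',(418,125),.012),('b3',(405,408),.012),('b4',(138,395),.012)]:
    print('T',n,plane(c,T(x,y),z),cloud(c,[T(x,y)])[0].round(3))
for n,(x,y),z in[('disc',(250,147),.085),('edge',(248,182),.085),('tail',(305,103),.08),('p1',(165,85),.09),('p2',(405,130),.09),('rodmid',(285,120),.085),('base',(270,300),.012)]:
    print('S',n,plane(s,S(x,y),z),cloud(s,[S(x,y)])[0].round(3))
E
```

```text
T disc [ 0.5927 -0.2211  0.085 ] [ 0.591 -0.22   0.096]
T edge [ 0.5954 -0.1904  0.085 ] [ 0.593 -0.188  0.107]
T rod [ 0.5877 -0.2581  0.085 ] [ 0.588 -0.259  0.081]
T p1 [ 0.6343 -0.2622  0.09  ] [ 0.634 -0.262  0.09 ]
T p2 [ 0.5407 -0.2529  0.09  ] [ 0.541 -0.253  0.089]
T tail [ 0.5829 -0.2987  0.08  ] [ 0.59  -0.31   0.012]
T b1 [ 0.6518 -0.2073  0.012 ] [ 0.654 -0.209 -0.005]
T b2 [ 0.6414 -0.3165  0.012 ] [ 0.644 -0.319 -0.004]
T b3 [ 0.5236 -0.3067  0.012 ] [ 0.524 -0.308  0.004]
T b4 [ 0.5318 -0.1963  0.012 ] [ 0.533 -0.198 -0.001]
S disc [ 0.593  -0.2317  0.085 ] [ 0.589 -0.212  0.098]
S edge [ 0.589  -0.2088  0.085 ] [ 0.614 -0.334 -0.001]
S tail [ 0.5803 -0.2737  0.08  ] [ 0.583 -0.289  0.07 ]
S p1 [ 0.6316 -0.2589  0.09  ] [ 0.631 -0.258  0.09 ]
S p2 [ 0.5378 -0.2482  0.09  ] [ 0.538 -0.248  0.09 ]
S rodmid [ 0.584  -0.2526  0.085 ] [ 0.584 -0.254  0.084]
S base [ 0.5855 -0.2375  0.012 ] [ 0.586 -0.239  0.011]
```

Emit:
carry_out --motion ".03 .016 0 0 0 4.8 255;.03 .016 0 0 0 4.8 255;.03 .016 0 0 0 4.8 255;.03 .016 0 0 0 4.8 255;.03 .016 0 0 0 4.8 255;.03 .016 0 0 0 4.8 255;.03 .016 0 0 0 4.8 255;.03 .016 0 0 0 4.8 255;.03 .016 0 0 0 4.8 255;.03 .016 0 0 0 4.8 255;.03 .016 0 0 0 4.8 255;.03 .016 0 0 0 4.8 255;.03 .016 0 0 0 4.8 255;.03 .016 0 0 0 4.8 255;0 0 0 0 0 0 255;0 0 0 0 0 0 255" --grip_force 10

```text
time_s: 1.43
ee_pos: [0.5806, -0.3011, 0.2044]
eef_rot: [-3.14, -0.001, 1.47]
force: [-0.7, 0.5, 0.2]
grip_width: 0.0007
grip_force: 0.0
```

Emit:
carry_out --motion "0.001 0 -.03 0 0 0 255;0.001 0 -.03 0 0 0 255;0 0 -.03 0 0 0 255;0 0 -.015 0 0 0 255;0 0 0 0 0 0 255;0 0 0 0 0 0 255"

```text
time_s: 1.93
ee_pos: [0.5811, -0.3029, 0.1005]
eef_rot: [-3.141, -0.0, 1.466]
force: [-0.5, -0.7, 0.6]
grip_width: 0.0008
grip_force: 0.0
```

```bash
python3 - <<'E'
from h import *
s=snap('side','side2');t=snap('top','top2')
a=cv2.resize(s['pixels'][100:200,235:335],None,fx=4,fy=4,interpolation=2)
b=cv2.resize(t['pixels'][150:250,290:390],None,fx=4,fy=4,interpolation=2)
cv2.imwrite('pics/c2.png',np.hstack([a,b])[:,:,::-1]); print(ctrl.get_obs()['ee_pos'],ctrl.get_obs()['force'])
E
```

```text
[ 0.58206758 -0.30305849  0.10235914] [ 1.00700279 -0.62705075  0.46256561]
```

View pics/c2.png

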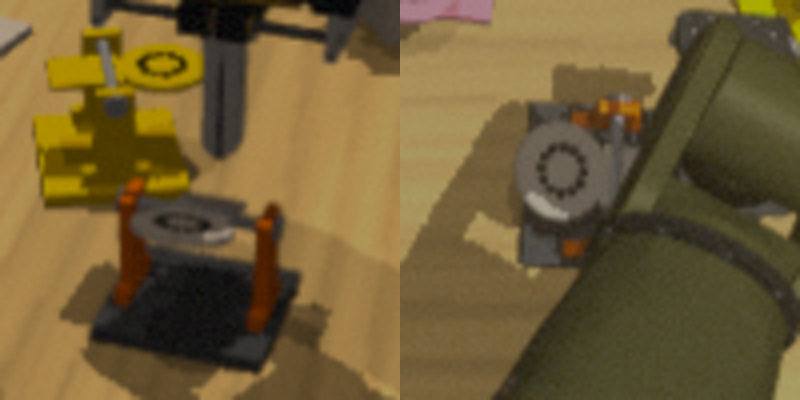

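Emit:
carry_out --motion "0 .002 -.016 0 0 0 255;0 .001 -.014 0 0 0 255;0 .001 -.003 0 0 0 255;0 .001 -.003 0 0 0 255;0 .001 -.003 0 0 0 255;0 .001 -.003 0 0 0 255;0 .002 -.003 0 0 0 255;0 .002 -.003 0 0 0 255;0 .002 -.003 0 0 0 255;0 .002 -.002 0 0 0 255;0 .002 -.002 0 0 0 255;0 .002 -.001 0 0 0 255;0 .002 -.001 0 0 0 255;0 0 0 0 0 0 255;0 0 0 0 0 0 255"

```text
time_s: 3.28
ee_pos: [0.5818, -0.2811, 0.0434]
eef_rot: [-3.141, -0.0, 1.468]
force: [0.0, -0.3, 0.5]
grip_width: 0.0006
grip_force: 0.0
```

```bash
python3 - <<'E'
from h import *
s=snap('side','side3')
a=cv2.resize(s['pixels'][100:200,235:335],None,fx=5,fy=5,interpolation=2)
cv2.imwrite('pics/c3.png',a[:,:,::-1]); print(ctrl.get_obs()['ee_pos'],ctrl.get_obs()['force'])
E
```

```text
[ 0.58176503 -0.28120043  0.04345003] [ 0.25148291 -0.39030116 -0.28538135]
```

View pics/c3.png

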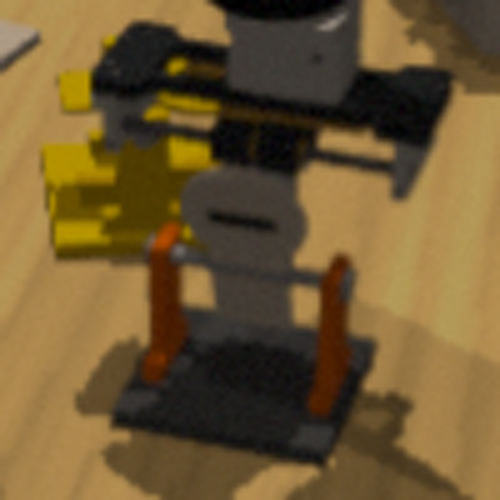

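Emit:
carry_out --motion "0 -.015 .003 0 0 0 255;0 -.015 .02 0 0 0 255;0 0 .04 0 0 0 255;0 0 .04 0 0 0 255;0 0 .04 0 0 0 255;0 0 .017 0 0 0 255;.003 .036 0 0 0 0 255;.003 .036 0 0 0 0 255;.003 .036 0 0 0 0 255;.003 .036 0 0 0 0 255;0 0 -.03 0 0 0 255;0 0 -.03 0 0 0 255;0 0 -.025 0 0 0 255;0 0 0 0 0 0 255;0 0 0 0 0 0 255"

```text
time_s: 4.58
ee_pos: [0.5936, -0.1679, 0.1184]
eef_rot: [-3.14, -0.0, 1.467]
force: [-0.2, -0.7, 0.7]
grip_width: 0.0007
grip_force: 0.0
```

```bash
python3 - <<'E'
from h import *
s=snap('side','side4');t=snap('top','top4')
a=cv2.resize(s['pixels'][90:190,235:335],None,fx=4,fy=4,interpolation=2)
b=cv2.resize(t['pixels'][150:250,290:390],None,fx=4,fy=4,interpolation=2)
cv2.imwrite('pics/c4.png',np.hstack([a,b])[:,:,::-1]); print(ctrl.get_obs()['ee_pos'],ctrl.get_obs()['force'])
E
```

```text
[ 0.59462295 -0.16810478  0.12058913] [0.35234938 0.83763792 0.65415049]
```

View pics/c4.png

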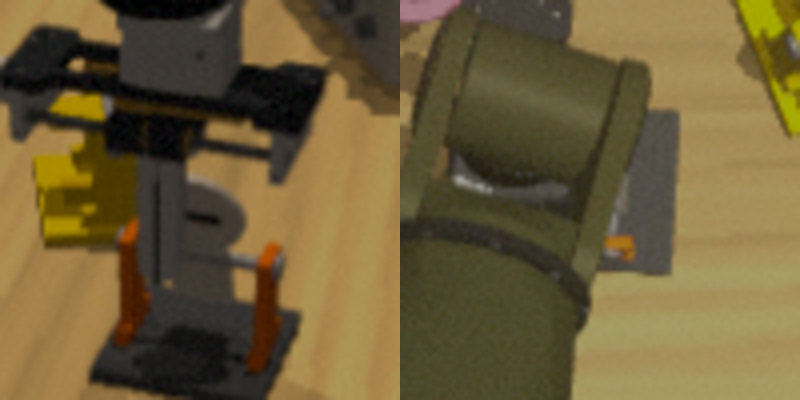

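Emit:
carry_out --motion "-.002 -.02 .002 0 0 0 255;-.002 -.02 .002 0 0 0 255;-.001 -.01 0 0 0 0 255;-.001 -.007 0 0 0 0 255;-.001 -.007 0 0 0 0 255;-.001 -.007 0 0 0 0 255;-.001 -.007 0 0 0 0 255;0 -.007 0 0 0 0 255;-.001 -.005 -.0015 0 0 0 255;0 -.005 -.0015 0 0 0 255;-.001 -.005 -.0015 0 0 0 255;0 -.005 -.0035 0 0 0 255;0 -.004 -.0035 0 0 0 255;0 -.003 -.004 0 0 0 255;0 -.003 -.0045 0 0 0 255;0 -.002 -.0045 0 0 0 255;0 -.001 -.004 0 0 0 255;0 0 0 0 0 0 255;0 0 0 0 0 0 255"

```text
time_s: 6.27
ee_pos: [0.5827, -0.2851, 0.0936]
eef_rot: [-3.141, -0.0, 1.468]
force: [-0.3, -0.2, 0.2]
grip_width: 0.0007
grip_force: 0.0
```

```bash
python3 - <<'E'
from h import *
s=snap('side','side5')
a=cv2.resize(s['pixels'][90:190,235:335],None,fx=5,fy=5,interpolation=2)
cv2.imwrite('pics/c5.png',a[:,:,::-1]); print(ctrl.get_obs()['ee_pos'],ctrl.get_obs()['force'])
E
```

```text
[ 0.58286098 -0.28509775  0.09394139] [-0.83020622 -0.1118932  -0.19339952]
```

View pics/c5.png

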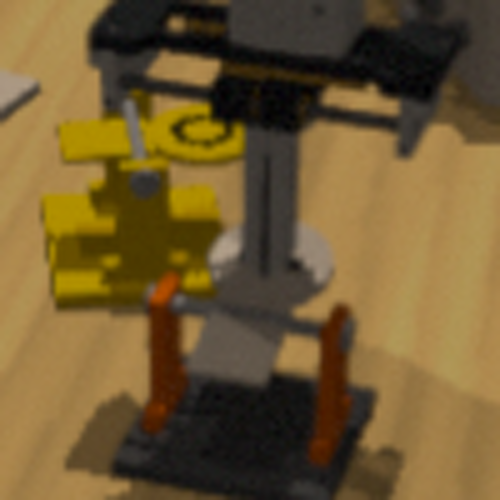

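Emit:
carry_out --motion "0 -.004 -.002 0 0 0 255;-.001 -.004 -.002 0 0 0 255;0 -.004 -.002 0 0 0 255;0 -.003 -.002 0 0 0 255;0 0 -.0015 0 0 0 255;0 0 -.001 0 0 0 255;0 0 0 0 0 0 255;0 0 0 0 0 0 255"

```text
time_s: 6.98
ee_pos: [0.5818, -0.3002, 0.0834]
eef_rot: [-3.142, -0.0, 1.468]
force: [-0.2, -0.5, -0.3]
grip_width: 0.0005
grip_force: 0.0
```

Emit:
carry_out --motion "0 0 -.001 0 0 0 255;0 0 -.0005 0 0 0 255;0 0 0 0 0 0 255;0 0 0 0 0 0 255"

```text
time_s: 7.32
ee_pos: [0.582, -0.3002, 0.0831]
eef_rot: [3.141, 0.0, 1.468]
force: [-4.5, 2.2, 10.3]
grip_width: 0.0003
grip_force: 4.8
```

At z = 0.083 the fingertips meet 10 N, so the paddle is on its hard stop. I'll lift clear and check.

Emit:
carry_out --motion "0 0 .01 0 0 0 255;0 0 .03 0 0 0 255;0 0 .04 0 0 0 255;0 0 .04 0 0 0 255;-.03 0 .02 0 0 0 255;-.03 0 0 0 0 0 255;-.03 0 0 0 0 0 255;-.03 0 0 0 0 0 255;-.03 0 0 0 0 0 255;-.03 0 0 0 0 0 255;0 0 0 0 0 0 255;0 0 0 0 0 0 255"

```text
time_s: 8.32
ee_pos: [0.4012, -0.3004, 0.223]
eef_rot: [3.14, 0.001, 1.466]
force: [-0.2, -0.5, 0.0]
grip_width: 0.0006
grip_force: 0.0
```

```bash
python3 - <<'E'
from h import *
s=snap('side','side6');t=snap('top','top6')
a=cv2.resize(s['pixels'][115:205,235:335],None,fx=4,fy=4,interpolation=2)
b=cv2.resize(t['pixels'][150:240,290:390],None,fx=4,fy=4,interpolation=2)
cv2.imwrite('pics/c6.png',np.hstack([a,b])[:,:,::-1])
h=np.array([.587,-.256]);u=np.array([.095,.995]);v=np.array([.995,-.095])
for n,c in(('side',s),('top',t)):
    P=cloud(c); d=P[:,:2]-h; y=d@u; x=d@v
    m=(abs(x)<.02)&(P[:,2]>.04)&(P[:,2]<.13)&(abs(y)>.012)&(abs(y)<.075)
    for w in(m&(y<0),m&(y>0)):
        if w.sum()>5: print(n,w.sum(),np.degrees(np.arctan(np.polyfit(y[w],P[w,2],1)[0])).round(1),'z',P[w,2].mean().round(4),y[w].min().round(3),y[w].max().round(3))
print(ctrl.get_obs()['ee_pos'],ctrl.get_obs()['force'])
E
```

```text
side 178 -0.1 z 0.0815 -0.074 -0.012
side 128 -3.5 z 0.081 0.012 0.046
top 316 -0.3 z 0.0827 -0.075 -0.012
top 169 0.6 z 0.0824 0.012 0.044
[ 0.40237912 -0.30031374  0.2223674 ] [-0.58062801  0.70441374  0.38232813]
```

View pics/c6.png

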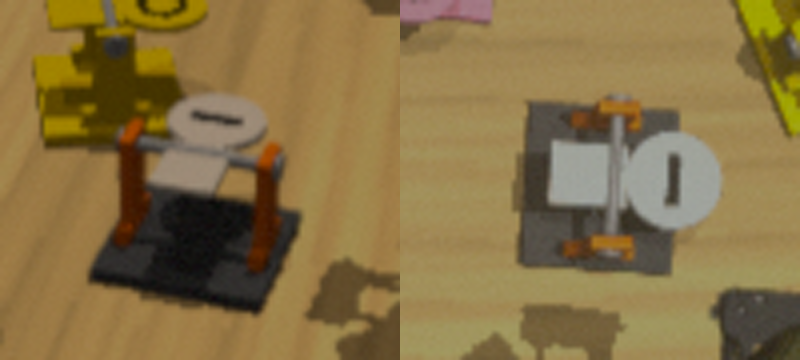

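The paddle lies level on the -y side, within 0.3°. Its bar face is up and the stand hasn't moved, so I'm handing in.

```bash
python3 -c "
from station import ctrl
print(ctrl.hand_in())"
```

```text
the job is handed in; nothing more can be done
None
```

The round paddle now lies level (within about 0.3°) on the other side of its hinge, with its other face up; its stand hasn't visibly moved, I touched nothing else, and I handed the job in at about 8.5 s.

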